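# Battery into the cordless chopper, lid on and held at pulse

### The arm

A 7-joint arm with a two-finger parallel gripper is mounted at the origin on the work surface. World frame = base frame: x ahead of the robot, y to its left, z up, the work surface at z = 0. Lengths are in m, angles in rad, forces in N, time in s.
With the tool pointing down it reaches from about 0.4 to 0.85 m from the base axis. Payload 10.4 kg.
Tool frame: the origin (TCP) lies midway between the tips of the shut fingers; the grasp point (between the pads) lies 19 mm behind it; z points along the fingers, y is the line along which they close (so a half turn about z gives the same grasp; the last joint's range is limited). The gripper opens to 87 mm and grips with 3 to 60 N. Pads are 19 mm wide; open, the fingers measure 117 mm over their backs; the gripper's body (75 mm by 190 mm) begins 51 mm behind the grasp point.
Start: joints at [1.229, 0.332, -0.065, 1.46, 0.022, 1.35, -0.088], TCP at [0.196, -0.594, 0.223] pointing down, gripper open.
Joint ranges: [-2.6, 2.6], [-0.5, 2.12], [-1.47, 1.34], [0.16, 2.42], [-1.27, 4.41], [0.06, 2.06], [-2.6, 2.6]. Speed limits (rad/s): [2.22, 2.22, 2.79, 2.79, 3.14, 3.14, 3.14].

### API

Orientations are given as a unit quaternion [x, y, z, w].
In Python, from bench import r gives the robot as it stands.
- The arm moves only by the tool apply_moves, never from a script. Its argument "steps" is a list of rows, each a list of 7 numbers: the turn, a rotation vector about the tool's x, y, z in rad, then the shift along the tool's x, y, z in mm, then the opening, from -1 (shut) to 1 (fully open). In form: [[ax, ay, az, x, y, z, claw], ...]. A call has 1 to 20 rows; each row is the pose to reach, as a shift and turn from the pose commanded when the call began, along the tool's axes at that moment; what a row does not reach only later rows make up. A row lasts 1/12 s, in which the tool goes at most 41.7 mm and 7.16 degrees, less where a joint would pass 70% of its speed; a pose out of reach is approached as far as the arm can. A call with a gripper value outside its range is refused whole. The fingers move at their own pace and stop on an object; "force" is the grip in N (left out, the last holds). Time passes only in rows, so rows that repeat a pose let the fingers close. It gives the time, the measured TCP pose, the force, the opening and the grip force at its end, in the units of the state.
- r.read_state(): the state, without advancing time (a new reading comes with each control period).
- r.camera(name): name is "scene" or "side" or "wrist"; returns a dict with "pixels" (420x560x3 uint8, red, green, blue), "z_map" (420x560 float32, m along the optical axis (not along the pixel's ray), 0 where there is no reading), "fovy" (degrees; the focal length in pixels is half the picture's height over the tangent of half this angle, whatever the lens; pixels are square), "cx", "cy" (the principal point, pixels), "position" and "orientation" of the camera in the world. Camera axes: x right, y down, z forward; pixel columns grow to the right and rows downward; lengths in m; the calibration is good to about 2 mm. A picture is of the moment at which its call begins.
- r.close_job(): hands the job in; it is judged then, once.
The state is a dict: "time": time; "joint_positions": joint angles; "joint_vel": joint speeds; "joint_torque": joint torques, N m; "ee_pos": TCP position; "eef_rot": TCP orientation; "ft_force": force on the tool from outside, world axes, zero at the start; "torque": the same for the moment, N m; "width": finger opening in m; "grip_force": force on a finger pad.
Only numpy, scipy, OpenCV 4.12 (cv2) and the standard library are available. Lean on these libraries where they do the work, as an engineer would, in place of code of your own. Each camera call takes 0.05 s, during which the arm holds its last target. There are 200 camera calls.

### The job

Get the cordless mini chopper going: take the battery block out of its charger and plug it fully home, shoulder down, in the socket at the back of the chopper, then set the lid on the chopper's mouth with its two lugs down through the two notches. Turn the lid clockwise (seen from above) against its spring to the pulse mark, 40 degrees round and half-way to the lock, never letting it click into the lock, and finish while still gripping the lid and holding it there. Leave the other things on the counter where they are.

Things in the scene. Friction and masses are not known exactly. Their poses are not given: they have to be found in the camera images.
- battery_mid (a point): Grey plastic battery block, loose, 0.16 kg, upright in the charger; point at its centre. 74 mm tall: head 42 mm (x) by 30 mm (y) by 48 mm tall, gripped across the 30 mm; below it a plug tongue 34 x 22 mm, 26 mm long, tapered in its last 5 mm. The shoulder (step from head to tongue) is 11 mm below this point, the foot 37 mm below, the top 37 mm above. Fits either way round.
- charger: Black charger block, fixed, 88 mm (x) by 68 mm (y), 30 mm tall, origin at the centre of its underside. The battery stands in a well in its top, 37 x 25 mm and 16 mm deep, its centre 51 mm above the counter, and lifts straight out freely. Charger and lid stand one to the left and one to the right of the chopper, either way round.
- socket (a point): Centre of the rim of the battery socket, 60 mm above the counter, 92 mm along +x from the mouth's axis; same axes as the mouth. An upright well 37 mm (x) by 25 mm (y), 28 mm deep, in the top of the black bay (72 x 64 mm, 60 mm tall) behind the round body. Only friction resists. Plugged home, the battery's shoulder rests on the rim and battery_mid is 11 mm above this point.
- chopper: Cordless mini chopper, fixed to the counter, yawed up to 0.3 rad: round steel body 124 mm across, 95 mm tall, black collar; origin on the mouth's axis at the counter, z up, x towards the battery bay. White ribs on the collar: a broad one at each of two notches, one thin rib 40 deg (0.70 rad) clockwise of it (pulse), a pair 80 deg (1.40 rad) clockwise (lock).
- mouth (a point): On the axis of the chopper's open mouth, level with the collar's top, 95 mm above the counter; axes as the chopper's. An 80 mm bore through a lip 6 mm thick; two notches in the lip, on the +x and -x sides, 17 mm wide, reaching 50 mm from the axis. Under the lip a channel 8 mm high, its floor 14 mm below this point. Turning a lug over 1.0 rad meets the lock's spring.
- lid_mid (a point): Grey plastic chopper lid, loose, 0.14 kg, right way up; point on its axis, half-way up (underside 25.5 mm below, top 25.5 mm above). Skirt 76 mm across, 16 mm tall; above it a flange 95 mm across, 5 mm thick (top 4.5 mm below this point). Seated with the lugs on the channel floor, this point is 11.5 mm above the mouth point; once turned, the lip lets it lift 2 mm at most.
- lid_grip (a point): Centre of the top of the lid's upright paddle grip: 58 mm long (x), 18 mm thick (y), 30 mm tall, 25.5 mm above lid_mid. In line with it, on the lid's +x and -x sides, two lugs 12 mm wide and 6 mm tall stick out at the foot of the skirt to 46 mm from the axis; white pointers on the flange lie over them. Half a turn makes no difference. Lid turn: its x axis from the mouth's x axis.
- switch_ring (a joint): Sprung switch ring hidden under the chopper's lip, pushed by the lid's lugs; rad, 0 at rest, grows clockwise from above. The lugs meet it after 0.075 rad, so it reads the lid's turn less 0.075 (0.625 at the pulse mark). It pushes back with 0.07 N m at first, 0.16 N m at pulse, and turns the lid back if let go. The lock clicks from 1.10 on.
- saucer: White ceramic saucer, 146 mm across, 20 mm high, origin under its centre; to be left alone, as are all below.
- wooden_fork: Wooden fork lying flat, 165 mm long along its x, 24 mm wide, 5 mm thick, origin at about its middle.
- snack_cup: Baby-blue silicone snack cup with two handles, 84 mm across (124 mm over the handles), 72 mm tall, origin under its centre.
- glass_bottle: Glass bottle with a stainless cap, 70 mm across, 210 mm tall, origin under its centre.
- lunch_container: Grey lunch container with its lid on, 168 mm (x) by 118 mm (y), 62 mm tall, origin under its centre.
Not all that is in view belongs to the job. There is more than one size of the part that bears battery_mid; the job needs the largest.

How it is judged:
On the way, in this order (a step that is already met when the one before it is completed fails the run):
1. the battery block is plugged fully home in the chopper's socket, and the lid is not yet turned (z of battery_mid in the frame of socket below 0.0135 m and horizontal distance between battery_mid and socket below 0.005 m and angle between battery_mid's own z axis and vertical below 0.06 rad and value of joint switch_ring below 0.3 rad), for 0.2 s.
2. the lid is down in the mouth and turned clockwise to the pulse mark (z of battery_mid in the frame of socket below 0.0135 m and horizontal distance between battery_mid and socket below 0.005 m and angle between each of battery_mid, lid_mid's own z axis and vertical below 0.06 rad and z of lid_mid in the frame of mouth below 0.0145 m and horizontal distance between lid_mid and mouth below 0.005 m and angle between the x axis of lid_mid and the x axis of mouth, either way round between 0.53 and 0.87 rad and value of joint switch_ring between 0.4 and 0.85 rad), for 0.3 s.
At the end, for the whole second after the job is handed in: Battery upright and centred in the socket, shoulder within 2.5 mm of the rim, not touched; lid seated in the mouth (3 mm), centred (5 mm), level (0.06 rad), turned clockwise 0.70 +- 0.17 rad, at rest, switch ring at 0.40 to 0.85, and still gripped by the fingers (over 2 N) (all of step 2 and contact force between the fingers and lid above 2 N and velocity of joint switch_ring between -0.05 and 0.05 rad/s and contact force between the arm and battery below 0.5 N); the arm keeps its last pose, push and grip.
It fails at once if the lid is turned into the lock (past the click) (value of joint switch_ring above 1.1 rad).
It fails at once if the saucer, fork, snack cup, bottle or lunch container is pushed more than 30 mm out of place (distance of any of saucer, wooden_fork, snack_cup, glass_bottle, lunch_container from where it was at the start of the episode above 0.03 m).
It also fails if it takes over 72 s, if anything falls off the work surface, if the arm or the gripper's body presses on something with over 40 N, if the wrist force passes 120 N, or if a joint passes its speed limit or range.

## Working session

There is one attempt and no reset: what is moved stays moved. The work goes in short steps, Python scripts to look and compute and a tool call to move; the robot and the scene stay as the last step left them, time stands still between calls to the robot, and variables do not carry over. Pictures are saved under pics/ and viewed, at most 10 in all, crops included, and the job is handed in when it is done.

Besides the shell and the picture viewer there is one more tool, called after "Request:" as name(argument=value, ...) on one line, values as JSON. apply_moves: Moves the arm, as the interface text tells. Its arguments: {"type":"object","properties":{"steps":{"type":"array","items":{"type":"array","items":{"type":"number"}}},"force":{"type":"number"}},"required":["steps"]}

```bash
mkdir -p pics; cat > h.py <<'E'
import numpy as np, cv2, pickle
from scipy.spatial.transform import Rotation as R
from bench import r
def grab(n,save=None):
    c=r.camera(n); p=np.array(c["pixels"]); 
    if save: cv2.imwrite(f"pics/{save}.png",p[:,:,::-1])
    c["R"]=R.from_quat(c["orientation"]).as_matrix(); c["f"]=p.shape[0]/2/np.tan(np.radians(c["fovy"])/2)
    pickle.dump(c,open(f"{save or n}.pkl","wb")); return c
def load(n): return pickle.load(open(n+".pkl","rb"))
def cloud(c):
    z=c["z_map"]; v,u=np.indices(z.shape)
    P=np.stack([(u-c["cx"])/c["f"]*z,(v-c["cy"])/c["f"]*z,z],-1)
    return P@c["R"].T+np.array(c["position"])
def ray(c,u,v,h):
    d=c["R"]@np.array([(u-c["cx"])/c["f"],(v-c["cy"])/c["f"],1]); p=np.array(c["position"])
    return p+d*(h-p[2])/d[2]
def pix(c,P):
    q=c["R"].T@(np.array(P)-c["position"]); return q[:2]/q[2]*c["f"]+[c["cx"],c["cy"]]
E
python3 - <<'E'
from h import *
for n in("scene","side"):
    c=grab(n,n); print(n,np.round(c["position"],3),np.round(c["R"],2).tolist(),c["f"],c["cx"],c["cy"])
a=load("scene")["pixels"];b=load("side")["pixels"]
s=r.read_state(); print(s)
E
```

```text
scene [ 1.026 -0.443  0.842] [[0.64, 0.59, -0.49], [0.77, -0.5, 0.4], [-0.01, -0.63, -0.78]] 384.73691406629337 272.4606982726612 212.4983448809255
side [0.049 0.599 0.971] [[-0.77, -0.46, 0.44], [-0.63, 0.58, -0.51], [-0.02, -0.67, -0.74]] 438.66904361245065 279.7208012295946 214.70249476322806
{'time': 0.1, 'joint_positions': array([ 1.22936439,  0.3328341 , -0.06472429,  1.46085628,  0.02160135,
        1.34990269, -0.08852277]), 'joint_vel': array([-8.98466703e-04, -2.04017656e-03, -7.61996364e-04, -1.03159362e-03,
       -2.27707168e-04, -9.33927133e-05, -6.75788428e-04]), 'joint_torque': array([ 2.61481589e-03, -6.24550867e+01,  2.54450395e-02, -3.90716457e+01,
       -6.13144878e-02,  3.67199583e-02,  4.16887065e-05]), 'ee_pos': array([ 0.19581137, -0.59316626,  0.22181819]), 'eef_rot': array([ 9.87318389e-01,  1.58751291e-01, -1.29136044e-04, -6.39478529e-04]), 'ft_force': array([ 0.01251141,  1.10607416, -0.82029741]), 'torque': array([ 0.02606557,  0.00190367, -0.0142231 ]), 'grip_force': 0.0, 'width': 0.0871979750915531}
```

View pics/scene.png

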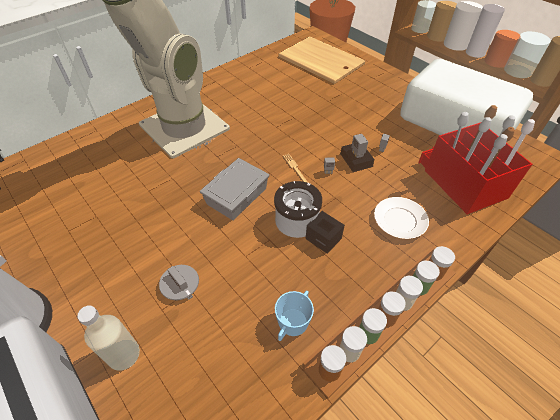

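View pics/side.png

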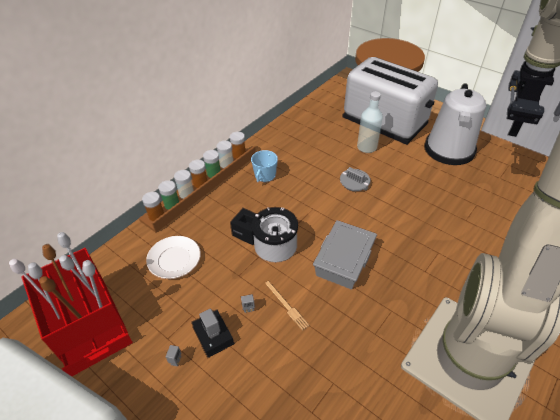

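Scene view: chopper at about (298,205) with its bay at (325,232), charger with block at (358,150), lid at (178,282). Side view: chopper (274,232), bay (243,225), charger (212,330), lid (355,179).
Candidates for the battery: the block in the charger (scene 360,146), a loose small one (329,163) and another loose small one (385,141). The one in the charger looks largest, and I'll check it by size in a close crop.

```bash
python3 - <<'E'
from h import *
C=[load("scene"),load("side")]
Q=[cloud(c) for c in C]
px=dict(batt=[(360,140),(209,320)],dec1=[(329,160),(248,299)],dec2=[(385,138),(174,350)],charger=[(345,156),(212,340)],chop=[(298,187),(274,222)],bay=[(328,228),(243,222)],lid=[(178,280),(355,177)])
for k,v in px.items():
    for P,(u,w) in zip(Q,v): print(k,np.round(P[w,u],3))
print("heights of blobs")
import itertools
P=np.concatenate([q.reshape(-1,3) for q in Q])
for n,(u,w) in dict(batt=(360,140),dec1=(329,160),dec2=(385,138),lid=(178,280),chop=(298,187)).items():
    c=Q[0][w,u]; m=np.linalg.norm(P[:,:2]-c[:2],axis=1)<(.06 if n not in("chop",)else .12)
    S=P[m&(P[:,2]>.006)]; 
    print(n,len(S),"z",np.round(np.percentile(S[:,2],[1,50,98,99.5]),3))
    for q in Q:
        p=q.reshape(-1,3); m=(np.linalg.norm(p[:,:2]-c[:2],axis=1)<.06)
        s=p[m]; top=np.percentile(s[:,2],99); t=s[s[:,2]>top-.006]
        print("  top",round(top,4),np.round(t.mean(0),3),np.round(np.ptp(t,axis=0),3), [np.round(v,3) for v in cv2.minAreaRect((t[:,:2]).astype(np.float32))])
ims=[]
for c,(u,v) in zip(C,[(355,150),(212,325)]):
    im=c["pixels"][v-45:v+45,u-60:u+60,::-1]; ims.append(cv2.resize(im,None,fx=3.3,fy=3.3,interpolation=cv2.INTER_CUBIC))
cv2.imwrite("pics/crop1.png",np.hstack(ims))
E
```

```text
batt [0.505 0.317 0.089]
batt [0.494 0.329 0.086]
dec1 [0.482 0.215 0.055]
dec1 [0.479 0.219 0.051]
dec2 [0.526 0.416 0.056]
dec2 [0.519 0.42  0.053]
charger [0.476 0.297 0.018]
charger [0.481 0.343 0.029]
chop [0.528 0.048 0.092]
chop [ 0.584 -0.006  0.059]
bay [0.649 0.046 0.035]
bay [0.651 0.048 0.06 ]
lid [ 0.537 -0.336  0.052]
lid [ 0.519 -0.323  0.035]
heights of blobs
batt 1943 z [0.007 0.031 0.09  0.091]
  top 0.0912 [0.501 0.322 0.089] [0.047 0.041 0.008] [array([0.501, 0.323]), array([0.031, 0.044]), np.float64(67.07)]
  top 0.0896 [0.5   0.326 0.087] [0.046 0.041 0.008] [array([0.501, 0.326]), array([0.03 , 0.043]), np.float64(68.973)]
dec1 349 z [0.006 0.045 0.056 0.057]
  top 0.0553 [0.482 0.216 0.054] [0.03  0.034 0.008] [array([0.482, 0.217]), array([0.03, 0.02]), np.float64(50.004)]
  top 0.0532 [0.481 0.221 0.052] [0.033 0.032 0.009] [array([0.482, 0.22 ]), array([0.029, 0.025]), np.float64(53.398)]
dec2 359 z [0.006 0.048 0.055 0.056]
  top 0.0549 [0.522 0.422 0.053] [0.029 0.034 0.008] [array([0.522, 0.422]), array([0.021, 0.032]), np.float64(28.012)]
  top 0.0537 [0.521 0.426 0.052] [0.03  0.033 0.008] [array([0.522, 0.425]), array([0.021, 0.03 ]), np.float64(25.841)]
lid 1620 z [0.016 0.023 0.054 0.055]
  top 0.0541 [ 0.525 -0.333  0.052] [0.058 0.019 0.008] [array([ 0.522, -0.333]), array([0.058, 0.018]), np.float64(0.664)]
  top 0.0528 [ 0.523 -0.33   0.05 ] [0.056 0.021 0.009] [array([ 0.524, -0.33 ]), array([0.056, 0.02 ]), np.float64(0.401)]
chop 4976 z [0.008 0.071 0.098 0.099]
  top 0.0991 [0.534 0.046 0.096] [0.09  0.093 0.007] [array([0.536, 0.04 ]), array([0.11 , 0.061]), np.float64(46.586)]
  top 0.0971 [0.532 0.046 0.094] [0.089 0.094 0.008] [array([0.536, 0.041]), array([0.111, 0.06 ]), np.float64(49.742)]
```

View pics/crop1.png

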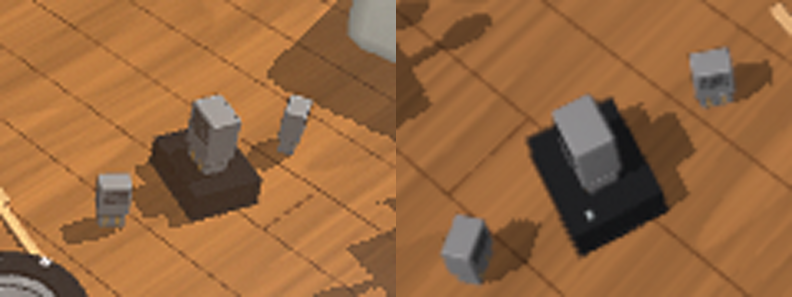

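The close crop shows the charger block is clearly the biggest (head 43 x 30 mm, top at 0.089 m). The loose ones measure only about 30 x 21 mm with tops at 0.055 m, so I choose the charger block.

```bash
cat >> h.py <<'E'
def goal(P,yaw_deg,tilt=None):
    """shift (mm) and rotation vector in present tool axes to reach TCP P, tool down, tool x at yaw"""
    s=r.read_state(); T=R.from_quat(s["eef_rot"]); t=np.radians(yaw_deg)
    G=R.from_matrix(np.array([[np.cos(t),np.sin(t),0],[np.sin(t),-np.cos(t),0],[0,0,-1.]]))
    d=T.inv().apply(np.array(P)-s["ee_pos"])*1000; w=(T.inv()*G).as_rotvec()
    print("rotvec",np.round(w,3),"shift",np.round(d,1),"rows",np.ceil(max(np.linalg.norm(d)/41.7,np.degrees(np.linalg.norm(w))/7.16)))
E
python3 - <<'E'
from h import *
goal([0.52,-0.33,0.30],0)
c=grab("wrist","w0"); s=r.read_state(); T=R.from_quat(s["eef_rot"])
print("cam in tool",T.inv().apply(np.array(c["position"])-s["ee_pos"]),(T.inv()*R.from_matrix(c["R"])).as_matrix().round(3).tolist(),c["f"])
Q=cloud(load("scene")); print("bottle",Q[318,88],Q[340,105], "cup",Q[300,285],"container",Q[185,236])
E
```

```text
rotvec [-0.001  0.     0.319] shift [ 390.3 -148.4  -78. ] rows 11.0
cam in tool [ 0.08000049  0.00052085 -0.16105316] [[-0.0, -0.958, -0.288], [1.0, -0.0, 0.001], [-0.001, -0.288, 0.958]] 331.62365633368415
bottle [ 0.59932237 -0.51658501  0.21217471] [ 0.61408798 -0.51807895  0.14215547] cup [ 0.73627719 -0.17924053  0.05088561] container [ 0.39096729 -0.05873044  0.06362742]
```

Request:
apply_moves(steps=[[0,0,0.1,80,-30,-70,1],[0,0,0.319,390,-148,-50,1],[0,0,0.319,390,-148,-50,1],[0,0,0.319,390,-148,-50,1],[0,0,0.319,390,-148,-50,1],[0,0,0.319,390,-148,-50,1],[0,0,0.319,390,-148,-50,1],[0,0,0.319,390,-148,-50,1],[0,0,0.319,390,-148,-50,1],[0,0,0.319,390,-148,-50,1],[0,0,0.319,390,-148,-50,1],[0,0,0.319,390,-148,-50,1],[0,0,0.319,390,-148,-50,1],[0,0,0.319,390,-148,-50,1],[0,0,0.319,390,-148,-50,1],[0,0,0.319,390,-148,-50,1]])

```text
time: 1.48
ee_pos: [0.5189, -0.332, 0.2726]
eef_rot: [1.0, -0.001, -0.0, 0.0]
ft_force: [0.4, -0.2, -0.3]
width: 0.0869
grip_force: 0.0
```

```bash
python3 - <<'E'
from h import *
c=grab("wrist","wlid"); print(r.read_state()["ee_pos"],r.read_state()["time"])
goal([0.53,0.04,0.33],0)
P=cloud(c).reshape(-1,3); m=(P[:,2]>.008)&(np.hypot(P[:,0]-.523,P[:,1]+.331)<.07); S=P[m]
print(np.histogram(S[:,2],bins=np.arange(0,.07,.005)))
t=S[S[:,2]>.044]; print("grip top",np.median(t[:,2]),cv2.minAreaRect(t[:,:2].astype(np.float32)))
f=S[(S[:,2]>.014)&(S[:,2]<.027)]; print("flange",np.median(f[:,2]),cv2.minEnclosingCircle(f[:,:2].astype(np.float32)))
E
```

```text
[ 0.519033   -0.33179373  0.27258599] 1.5333
rotvec [ 0.     0.    -0.002] shift [  10.2 -371.8  -57.5] rows 10.0
(array([   0,    0,    0, 1928, 1726,    5,   11,    4,   11,  468,  268,
          0,    0,    0]), array([0.   , 0.005, 0.01 , 0.015, 0.02 , 0.025, 0.03 , 0.035, 0.04 ,
       0.045, 0.05 , 0.055, 0.06 , 0.065, 0.07 ]))
grip top 0.3657472896501416 ((0.5272842049598694, -0.3303822875022888), (0.13547669351100922, 0.06217311695218086), 89.94947052001953)
flange 0.019951657683786206 ((0.524186372756958, -0.3335557281970978), 0.04785047471523285)
```

View pics/wlid.png

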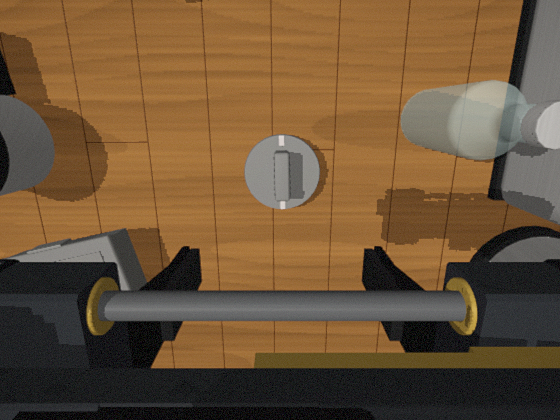

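The wrist view shows the lid at (282,172), with its pointers at (281,140) and (283,205), the grip nearly along world x, and the bottle well clear at (500,120).

Request:
apply_moves(steps=[[0,0,0,60,-362,-37,1],[0,0,0,60,-362,-37,1],[0,0,0,60,-362,-37,1],[0,0,0,60,-362,-37,1],[0,0,0,60,-362,-37,1],[0,0,0,60,-362,-37,1],[0,0,0,60,-362,-37,1],[0,0,0,60,-362,-37,1],[0,0,0,60,-362,-37,1],[0,0,0,60,-362,-37,1],[0,0,0,60,-362,-37,1],[0,0,0,60,-362,-37,1],[0,0,0,60,-362,-37,1]])

```text
time: 2.62
ee_pos: [0.5799, 0.0293, 0.3094]
eef_rot: [1.0, -0.001, -0.0, 0.0]
ft_force: [0.5, -0.4, -0.4]
width: 0.0871
grip_force: 0.0
```

```bash
python3 - <<'E'
from h import *
c=grab("wrist","wch"); print(r.read_state()["ee_pos"],r.read_state()["time"])
goal([0.53,0.325,0.25],-23)
P=cloud(c).reshape(-1,3); m=np.hypot(P[:,0]-.58,P[:,1]-.04)<.13; S=P[m&(P[:,2]>.02)&(P[:,2]<.12)]
print(np.histogram(S[:,2],bins=np.arange(0.02,.115,.005)))
for c in (c,):
  hsv=cv2.cvtColor(c["pixels"],cv2.COLOR_RGB2HSV)
  print("px of bay etc",[np.round(pix(c,p),0) for p in([.56,.02,.095],[.65,.046,.06])])
E
```

```text
[0.57991777 0.02923077 0.30939199] 2.6667
rotvec [0.001 0.    0.398] shift [ -50.8 -295.7   59.2] rows 8.0
(array([   4,   78,  527,   21,   17,   15,  209, 3779,  578,  178,  414,
        477,  612,  114, 4240,  458,    0,    0]), array([0.02 , 0.025, 0.03 , 0.035, 0.04 , 0.045, 0.05 , 0.055, 0.06 ,
       0.065, 0.07 , 0.075, 0.08 , 0.085, 0.09 , 0.095, 0.1  , 0.105,
       0.11 ]))
px of bay etc [array([289., 200.]), array([266., 120.])]
```

View pics/wch.png

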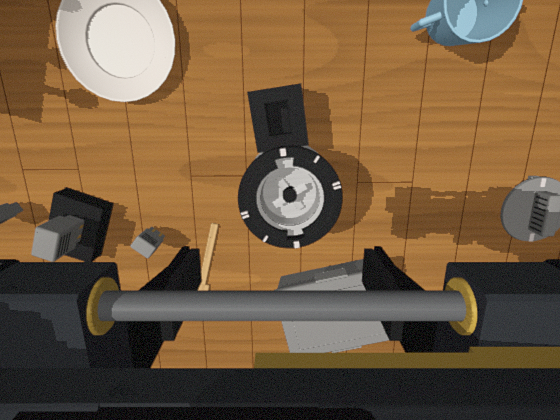

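The wrist view shows the collar centred near (290,198), broad ribs and notches at (283,153) and (296,244), the thin pulse ribs at (317,159) and (265,239), the lock pairs at (337,185) and (245,215), and the bay well at (278,118).

```bash
python3 - <<'E'
from h import *
for name in("wch","scene","side"):
    c=load(name); Pm=cloud(c); Z=Pm[...,2]
    near=np.hypot(Pm[...,0]-.57,Pm[...,1]-.03)<.14
    col=near&(Z>.089)&(Z<.103); S=Pm[col]
    (x,y),rad=cv2.minEnclosingCircle(S[:,:2].astype(np.float32)); 
    # outer edge by mask contour cast to z=.095 and ellipse->circle lsq
    cnt=max(cv2.findContours(cv2.morphologyEx(col.astype(np.uint8),cv2.MORPH_CLOSE,np.ones((3,3))),cv2.RETR_EXTERNAL,cv2.CHAIN_APPROX_NONE)[0],key=cv2.contourArea)[:,0]
    W=np.array([ray(c,u,v,.095)[:2] for u,v in cnt])
    A=np.c_[2*W,np.ones(len(W))]; s=np.linalg.lstsq(A,(W**2).sum(1),rcond=None)[0]; rr=np.sqrt(s[2]+s[0]**2+s[1]**2)
    print(name,"collar z",np.median(S[:,2]).round(4),"enc",np.round([x,y,rad],4),"lsq",np.round([s[0],s[1],rr],4))
    # white ribs
    hsv=cv2.cvtColor(c["pixels"],cv2.COLOR_RGB2HSV)
    D=np.hypot(Pm[...,0]-s[0],Pm[...,1]-s[1])
    w=((hsv[...,2]>150)&(hsv[...,1]<50)&(D>.049)&(D<.063)&(Z>.085)).astype(np.uint8)
    n,l,st,ce=cv2.connectedComponentsWithStats(w)
    for i in range(1,n):
        if st[i,4]<4: continue
        q=ray(c,*ce[i],.0955)[:2]-s[:2]; print("   rib",ce[i].round(1),st[i,4],"ang",np.degrees(np.arctan2(q[1],q[0])).round(1),"r",np.hypot(*q).round(4))
    bay=near&(Z>.055)&(Z<.066)&(D>.064)&(Pm[...,0]>s[0]+.02); B=Pm[bay]
    if len(B): rc=cv2.minAreaRect(B[:,:2].astype(np.float32)); print("  bay z",np.median(B[:,2]).round(4),len(B),rc)
    hole=near&(Z>.02)&(Z<.054)&(np.hypot(Pm[...,0]-s[0]-.09,Pm[...,1]-s[1]-.02)<.03)
    print("  hole px",hole.sum())
E
```

```text
wch collar z 0.0939 enc [0.5597 0.0184 0.0622] lsq [0.5607 0.0185 0.061 ]
   rib [282.6 151.7] 43 ang 8.6 r 0.056
   rib [316.1 158.8] 20 ang -31.9 r 0.0557
   rib [335.6 183.3] 19 ang -70.1 r 0.056
   rib [337. 187.] 17 ang -74.9 r 0.0564
   rib [244.  212.6] 18 ang 106.3 r 0.0564
   rib [245.1 216.4] 16 ang 111.2 r 0.0569
   rib [264.9 238.4] 18 ang 148.3 r 0.0572
   rib [296.4 244.4] 36 ang -171.7 r 0.0573
  bay z 0.059 2416 ((0.6513304114341736, 0.0318182148039341), (0.07109001278877258, 0.06410451978445053), 8.466819763183594)
  hole px 649
scene collar z 0.0962 enc [0.5589 0.0186 0.063 ] lsq [0.5596 0.0173 0.0621]
   rib [308.  183.8] 4 ang 110.4 r 0.0603
   rib [281.2 187.2] 6 ang -174.4 r 0.0585
   rib [315.  208.5] 6 ang 11.9 r 0.054
   rib [286.5 212. ] 6 ang -73.9 r 0.053
  bay z 0.061 475 ((0.6508496999740601, 0.03229159489274025), (0.07008323818445206, 0.0663154348731041), 8.600998878479004)
  hole px 87
side collar z 0.0942 enc [0.5602 0.0212 0.0642] lsq [0.5582 0.0221 0.0616]
   rib [256.3 214.8] 6 ang 5.7 r 0.0586
   rib [292.8 230.8] 6 ang -168.7 r 0.0553
   rib [266.2 238. ] 4 ang 106.8 r 0.0531
  bay z 0.0594 282 ((0.6503106951713562, 0.03393026441335678), (0.07390745729207993, 0.06642507761716843), 7.713101387023926)
  hole px 156
```

Request:
apply_moves(steps=[[0,0,0.398,-20,-296,50,1],[0,0,0.398,-40,-296,70,1],[0,0,0.398,-40,-296,70,1],[0,0,0.398,-40,-296,70,1],[0,0,0.398,-40,-296,70,1],[0,0,0.398,-40,-296,70,1],[0,0,0.398,-40,-296,70,1],[0,0,0.398,-40,-296,70,1],[0,0,0.398,-40,-296,70,1],[0,0,0.398,-40,-296,70,1],[0,0,0.398,-40,-296,70,1]])

```text
time: 3.58
ee_pos: [0.5389, 0.3293, 0.239]
eef_rot: [0.981, -0.196, -0.0, 0.0]
ft_force: [-0.1, -0.2, -0.8]
width: 0.0872
grip_force: 0.0
```

```bash
python3 - <<'E'
from h import *
c=grab("wrist","wb"); s=r.read_state(); print(s["ee_pos"],s["time"])
Pm=cloud(c); Z=Pm[...,2]; near=np.hypot(Pm[...,0]-.50,Pm[...,1]-.324)<.05
T=Pm[near&(Z>.080)&(Z<.1)]; z=np.median(T[:,2])
mask=(near&(abs(Z-z)<.004)).astype(np.uint8)
rc=cv2.minAreaRect(max(cv2.findContours(mask,cv2.RETR_EXTERNAL,cv2.CHAIN_APPROX_NONE)[0],key=cv2.contourArea))
bx=np.array([ray(c,u,v,.088)[:2] for u,v in cv2.boxPoints(rc)]); 
print("z",z.round(4),"rect from cloud",cv2.minAreaRect(T[:,:2][abs(T[:,2]-z)<.004].astype(np.float32)),"ray centre",bx.mean(0),np.linalg.norm(np.diff(bx,axis=0),axis=1),np.degrees(np.arctan2(*(bx[1]-bx[0])[::-1])),np.degrees(np.arctan2(*(bx[2]-bx[1])[::-1])))
ch=Pm[(np.hypot(Pm[...,0]-.50,Pm[...,1]-.324)<.08)&(Z>.024)&(Z<.034)]; print("charger",np.median(ch[:,2]),cv2.minAreaRect(ch[:,:2].astype(np.float32)))
goal([*bx.mean(0),.15],-23); goal([*bx.mean(0),.049],-23)
E
```

```text
[0.53971558 0.32755767 0.23928154] 3.6333
z 0.0867 rect from cloud ((0.5012497901916504, 0.32424429059028625), (0.03018467128276825, 0.04161867871880531), 70.10762786865234) ray centre [0.50234826 0.32415899] [0.02941978 0.04132485 0.0304955 ] -112.67067703614657 159.01417341448098
charger 0.028872827692736913 ((0.5009181499481201, 0.3246895372867584), (0.06782820075750351, 0.08879879862070084), 69.36271667480469)
rotvec [ 0.001 -0.     0.004] shift [-33.2  17.5  89.3] rows 3.0
rotvec [ 0.001 -0.     0.004] shift [-33.2  17.4 190.3] rows 5.0
```

View pics/wb.png

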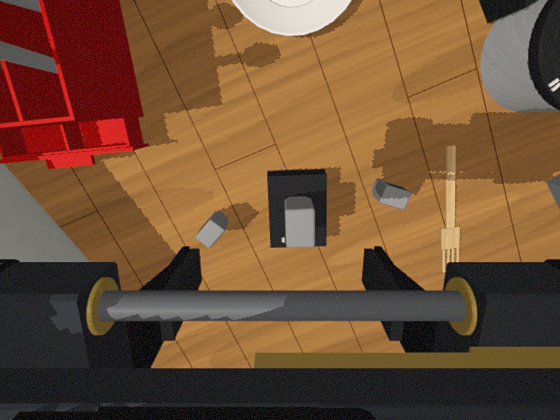

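Wrist view: the battery top is at (299,222) in the charger at (297,207), with the decoys at (211,230) and (391,194) clear of the fingers. The measured top (0.087 m), charger top (0.029 m) and sizes all match the description.

Request:
apply_moves(steps=[[0,0,-0.035,-33,17,80,1],[0,0,-0.035,-33,17,80,1],[0,0,-0.035,-33,17,80,1],[0,0,-0.035,-33,17,120,1],[0,0,-0.035,-33,17,160,1],[0,0,-0.035,-33,17,190,1],[0,0,-0.035,-33,17,190,1],[0,0,-0.035,-33,17,190,1],[0,0,-0.035,-33,17,190,-1],[0,0,-0.035,-33,17,190,-1],[0,0,-0.035,-33,17,190,-1],[0,0,-0.035,-33,17,190,-1],[0,0,-0.035,-33,17,190,-1],[0,0,-0.035,-33,17,190,-1],[0,0,-0.035,-33,17,190,-1]], force=35)

```text
time: 4.88
ee_pos: [0.503, 0.3244, 0.0497]
eef_rot: [0.984, -0.181, 0.0, -0.0]
ft_force: [0.1, 0.7, 0.5]
width: 0.0482
grip_force: 0.0
```

Request:
apply_moves(steps=[[0,0,0,0,0,0,-1],[0,0,0,0,0,0,-1],[0,0,0,0,0,0,-1],[0,0,0,0,0,0,-1],[0,0,0,0,0,0,-1],[0,0,0,0,0,0,-1]])

```text
time: 5.38
ee_pos: [0.5029, 0.3243, 0.0495]
eef_rot: [0.984, -0.181, -0.0, 0.0]
ft_force: [-0.2, -1.1, -0.4]
width: 0.0297
grip_force: 35.0
```

Request:
apply_moves(steps=[[0,0,0,0,0,-20,-1],[0,0,0,0,0,-50,-1],[0,0,0,0,0,-90,-1],[0,0,0,0,0,-130,-1],[0,0,0,0,0,-130,-1],[0,0,0,0,0,-130,-1]])

```text
time: 5.88
ee_pos: [0.5041, 0.3252, 0.182]
eef_rot: [0.984, -0.181, 0.002, -0.002]
ft_force: [-0.3, -0.3, -2.4]
width: 0.0298
grip_force: 35.0
```

```bash
python3 - <<'E'
from h import *
s=r.read_state(); print(s["ee_pos"],s["width"],s["grip_force"],s["time"])
goal([.651,.032,.18],8.4); 
E
```

```text
[0.50412818 0.32515393 0.18200977] 0.029822892073459503 34.995568776503205 5.8833
rotvec [-0.003 -0.004 -0.51 ] shift [241.5 221.8   1.8] rows 8.0
```

Request:
apply_moves(steps=[[0,0,-0.51,241,222,0,-1],[0,0,-0.51,241,222,0,-1],[0,0,-0.51,241,222,0,-1],[0,0,-0.51,241,222,0,-1],[0,0,-0.51,241,222,0,-1],[0,0,-0.51,241,222,0,-1],[0,0,-0.51,241,222,0,-1],[0,0,-0.51,241,222,0,-1],[0,0,-0.51,241,222,0,-1],[0,0,-0.51,241,222,0,-1],[0,0,-0.51,241,222,0,-1],[0,0,-0.51,241,222,0,-1],[0,0,-0.51,241,222,0,-1]])

```text
time: 6.97
ee_pos: [0.6488, 0.0332, 0.1789]
eef_rot: [0.997, 0.075, -0.001, -0.0]
ft_force: [0.0, 0.3, -2.6]
width: 0.0296
grip_force: 35.0
```

```bash
python3 - <<'E'
from h import *
s=r.read_state(); p=s["ee_pos"]; T=R.from_quat(s["eef_rot"]); print(p,T.as_quat().round(4))
ims=[]
for n in("scene","side"):
    c=grab(n,n+"2"); Pm=cloud(c)
    loc=T.inv().apply((Pm.reshape(-1,3)-p)).reshape(Pm.shape)  # tool frame; top of head at z=-.039
    m=(abs(loc[...,0])<.035)&(abs(loc[...,1])<.04)&(loc[...,2]>-.03)&(loc[...,2]<.05)
    S=loc[m]; print(n,m.sum(),"z",np.round(np.percentile(S[:,2],[1,99]),4))
    for a,b in((-.03,-.02),(-.02,-.01),(-.01,.0),(0,.005),(.005,.011),(.011,.02),(.02,.028),(.028,.04)):
        q=S[(S[:,2]>a)&(S[:,2]<b)]
        if len(q)>5: print("  ",a,len(q),"x",np.round(np.percentile(q[:,0],[2,98]),4),"y",np.round(np.percentile(q[:,1],[2,98]),4))
    u,v=np.round(pix(c,p)).astype(int); im=c["pixels"][max(v-60,0):v+60,u-60:u+60,::-1]; ims.append(cv2.resize(im,(390,390),interpolation=cv2.INTER_CUBIC))
cv2.imwrite("pics/crop2.png",np.hstack(ims))
E
```

```text
[0.64875381 0.03319612 0.17890711] [ 9.972e-01  7.460e-02 -5.000e-04 -3.000e-04]
scene 184 z [-0.0293  0.0307]
   -0.03 37 x [0.0066 0.0178] y [-0.0101  0.0249]
   -0.02 42 x [0.0039 0.0179] y [-0.0124  0.025 ]
   -0.01 35 x [0.0062 0.0182] y [-0.0089  0.0243]
   0 14 x [0.0082 0.0178] y [-0.0113  0.0153]
   0.011 22 x [-0.0038  0.014 ] y [-0.0073  0.0124]
   0.02 27 x [-0.005   0.0135] y [-0.0103  0.0121]
side 250 z [-0.0289  0.0328]
   -0.03 48 x [-0.024   0.0037] y [-0.0257  0.0144]
   -0.02 56 x [-0.0229  0.0103] y [-0.0254  0.0127]
   -0.01 49 x [-0.0235  0.0069] y [-0.0251  0.0098]
   0 14 x [-0.0232 -0.009 ] y [-0.0168  0.0079]
   0.005 8 x [-0.022 -0.006] y [-0.0133  0.0085]
   0.011 25 x [-0.0194  0.0103] y [-0.0131  0.0084]
   0.02 35 x [-0.0189  0.0132] y [-0.0126  0.01  ]
   0.028 15 x [-0.0179  0.0137] y [-0.0111  0.0068]
```

View pics/crop2.png

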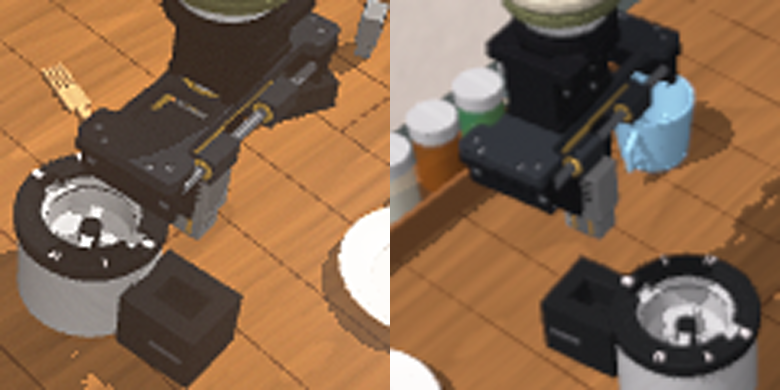

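The crops show the battery hanging straight in the fingers beside the bay well, with its edges at +18 and -23.5 mm along tool x, so it sits about 2.3 mm toward -x in the tool. I'll correct for that and come down to just above the rim.

Request:
apply_moves(steps=[[0,0,0,4,1,30,-1],[0,0,0,4,1,60,-1],[0,0,0,4,1,75,-1],[0,0,0,4,1,75,-1],[0,0,0,4,1,75,-1],[0,0,0,4,1,75,-1]])

```text
time: 7.57
ee_pos: [0.6544, 0.0312, 0.1063]
eef_rot: [0.997, 0.074, 0.001, -0.0]
ft_force: [0.1, -0.6, -0.9]
width: 0.0296
grip_force: 35.0
```

```bash
python3 - <<'E'
from h import *
s=r.read_state(); print(s["ee_pos"],s["ft_force"]); goal([.6532,.0326,.0685],8.5)
E
```

```text
[0.6543735  0.0312462  0.10628149] [ 0.07633727 -0.63894939 -0.9235007 ]
rotvec [ 0.    -0.002 -0.001] shift [-1.  -1.5 37.8] rows 1.0
```

Request:
apply_moves(steps=[[0,0,0,-1,-1.5,0,-1],[0,0,0,-1,-1.5,0,-1],[0,0,0,-1,-1.5,6,-1],[0,0,0,-1,-1.5,12,-1],[0,0,0,-1,-1.5,18,-1],[0,0,0,-1,-1.5,18,-1]])

```text
time: 8.07
ee_pos: [0.6516, 0.0321, 0.0847]
eef_rot: [0.997, 0.073, -0.001, 0.0]
ft_force: [-0.6, -0.7, -1.7]
width: 0.0298
grip_force: 35.0
```

Request:
apply_moves(steps=[[0,0,0,0,0,5,-1],[0,0,0,0,0,10,-1],[0,0,0,0,0,14,-1],[0,0,0,0,0,16,-1],[0,0,0,0,0,16,-1],[0,0,0,0,0,16,-1]])

```text
time: 8.57
ee_pos: [0.6523, 0.0321, 0.0705]
eef_rot: [0.997, 0.073, -0.0, 0.0]
ft_force: [0.3, -0.3, -2.0]
width: 0.0298
grip_force: 35.0
```

Request:
apply_moves(steps=[[0,0,0,0,0,2,-1],[0,0,0,0,0,4,-1],[0,0,0,0,0,4,-1],[0,0,0,0,0,4,-1]])

```text
time: 8.9
ee_pos: [0.6528, 0.0322, 0.0694]
eef_rot: [0.997, 0.073, 0.001, -0.0]
ft_force: [-9.8, -0.8, 19.3]
width: 0.0297
grip_force: 35.0
```

Request:
apply_moves(steps=[[0,0,0,0,0,-3,-1],[0,0,0,0,0,-3,0.2],[0,0,0,0,0,-3,0.2],[0,0,0,0,0,-3,0.2],[0,0,0,0,0,-3,0.2],[0,0,0,0,0,-20,0.2],[0,0,0,0,0,-60,0.2],[0,0,0,0,0,-100,0.6],[0,0,0,-40,0,-140,1],[0,0,0,-80,0,-180,1],[0,0,0,-80,0,-180,1],[0,0,0,-80,0,-180,1],[0,0,0,-80,0,-180,1],[0,0,0,-80,0,-180,1]])

```text
time: 10.07
ee_pos: [0.5732, 0.0206, 0.2459]
eef_rot: [0.997, 0.073, -0.0, 0.0]
ft_force: [1.1, -0.4, 0.2]
width: 0.0854
grip_force: 0.0
```

```bash
python3 - <<'E'
from h import *
s=r.read_state(); print(s["ee_pos"],s["time"])
for n in("wrist","scene","side"):
    c=grab(n,n+"3"); Pm=cloud(c); Z=Pm[...,2]
    m=(np.hypot(Pm[...,0]-.651,Pm[...,1]-.032)<.04)&(Z>.08)&(Z<.16); S=Pm[m]
    if len(S)<10: print(n,len(S)); continue
    t=np.percentile(S[:,2],90); T=S[abs(S[:,2]-t)<.004]; print(n,"top",t.round(4),np.median(T[:,2]).round(4),cv2.minAreaRect(T[:,:2].astype(np.float32)))
goal([.524,-.3325,.25],0)
E
```

```text
[0.57320287 0.02062031 0.2458599 ] 10.0667
wrist top 0.1077 0.1068 ((0.650627076625824, 0.030833842232823372), (0.041219912469387054, 0.030118750408291817), 8.347363471984863)
scene top 0.1105 0.1095 ((0.650211751461029, 0.03085082210600376), (0.03996284306049347, 0.030401561409235), 10.511086463928223)
side top 0.1089 0.1077 ((0.6503721475601196, 0.034522198140621185), (0.042997755110263824, 0.0333700031042099), 10.352254867553711)
rotvec [0.    0.002 0.147] shift [-100.3  342.1   -4.8] rows 9.0
```

View pics/wrist3.png

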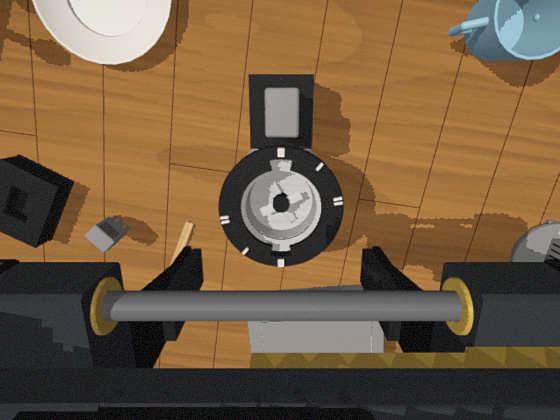

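The wrist view shows the battery seated in the bay at (281,112), its top at 0.107–0.109 m as it should be (0.108), and the mouth at (281,205). Next is the lid.

Request:
apply_moves(steps=[[0,0,0.147,-100,342,0,1],[0,0,0.147,-100,342,0,1],[0,0,0.147,-100,342,0,1],[0,0,0.147,-100,342,0,1],[0,0,0.147,-100,342,0,1],[0,0,0.147,-100,342,0,1],[0,0,0.147,-100,342,40,1],[0,0,0.147,-100,342,50,1],[0,0,0.147,-100,342,50,1],[0,0,0.147,-100,342,50,1],[0,0,0.147,-100,342,50,1],[0,0,0.147,-100,342,50,1]])

```text
time: 11.22
ee_pos: [0.5246, -0.3318, 0.1957]
eef_rot: [1.0, 0.0, -0.001, -0.0]
ft_force: [0.7, -0.3, -0.4]
width: 0.0871
grip_force: 0.0
```

```bash
python3 - <<'E'
from h import *
def circ(W):
    A=np.c_[2*W,np.ones(len(W))]; s=np.linalg.lstsq(A,(W**2).sum(1),rcond=None)[0]; return s[0],s[1],np.sqrt(s[2]+s[0]**2+s[1]**2)
def cnt(m): return max(cv2.findContours(m.astype(np.uint8),cv2.RETR_EXTERNAL,cv2.CHAIN_APPROX_NONE)[0],key=cv2.contourArea)[:,0]
c=grab("wrist","wlid2"); s=r.read_state(); print(s["ee_pos"],s["time"])
Pm=cloud(c); Z=Pm[...,2]; D=np.hypot(Pm[...,0]-.524,Pm[...,1]+.332)
m=(D<.07)&(Z>.012)&(Z<.06); W=np.array([ray(c,u,v,.021)[:2] for u,v in cv2.convexHull(cnt(m))[:,0]])
print("flange",np.round(circ(W),4), "z",np.median(Z[(D<.046)&(Z<.03)]).round(4))
g=Pm[(D<.045)&(Z>.042)&(Z<.06)]; z=np.median(g[:,2]); gt=g[abs(g[:,2]-z)<.003]; print("grip",z.round(4),cv2.minAreaRect(gt[:,:2].astype(np.float32)))
hsv=cv2.cvtColor(c["pixels"],cv2.COLOR_RGB2HSV); w=((hsv[...,2]>200)&(hsv[...,1]<40)&(D<.05)).astype(np.uint8)
n,l,st,ce=cv2.connectedComponentsWithStats(w); q=[ray(c,*ce[i],.021)[:2] for i in range(1,n) if st[i,4]>5]; print("pointers",q)
if len(q)==2: print("mid",np.mean(q,0),"ang",np.degrees(np.arctan2(*(q[1]-q[0])[::-1])))
c=load("wrist3"); Pm=cloud(c); Z=Pm[...,2]; near=np.hypot(Pm[...,0]-.56,Pm[...,1]-.0185)<.066; col=near&(Z>.088)&(Z<.103)
W=np.array([ray(c,u,v,.095)[:2] for u,v in cv2.convexHull(cnt(col))[:,0]]); cc=circ(W); print("collar",np.round(cc,4))
hsv=cv2.cvtColor(c["pixels"],cv2.COLOR_RGB2HSV); D=np.hypot(Pm[...,0]-cc[0],Pm[...,1]-cc[1]); w=((hsv[...,2]>150)&(hsv[...,1]<50)&(D>.049)&(D<.063)&(Z>.085)).astype(np.uint8)
n,l,st,ce=cv2.connectedComponentsWithStats(w)
for i in range(1,n):
    if st[i,4]>8: q=ray(c,*ce[i],.0955)[:2]; print(" rib",ce[i].round(0),st[i,4],q.round(4),np.degrees(np.arctan2(q[1]-cc[1],q[0]-cc[0])).round(1))
goal([.524,-.3325,.1],0)
E
```

```text
[ 0.52511991 -0.3312734   0.19628409] 11.2667
flange [ 0.5248 -0.3333  0.0472] z 0.02
grip 0.0497 ((0.5241686105728149, -0.33338662981987), (0.05690639838576317, 0.018376609310507774), 1.990925669670105)
pointers [array([ 0.5644358 , -0.33245031]), array([ 0.48164227, -0.33409408])]
mid [ 0.52303904 -0.33327219] ang -178.86260335608029
collar [0.5607 0.0187 0.0614]
 rib [281. 152.] 67 [0.6159 0.0269] 8.4
 rib [319. 166.] 29 [ 0.6079 -0.011 ] -32.1
 rib [337. 199.] 25 [ 0.5797 -0.0341] -70.2
 rib [338. 203.] 26 [ 0.5753 -0.0355] -75.0
 rib [224. 217.] 25 [0.5447 0.0732] 106.4
 rib [225. 222.] 25 [0.5402 0.0718] 111.1
 rib [245. 251.] 22 [0.5119 0.0485] 148.6
 rib [280. 262.] 48 [0.5043 0.0106] -171.8
rotvec [-0.001  0.     0.001] shift [-1.1  1.3 96.3] rows 3.0
```

Request:
apply_moves(steps=[[0,0,-0.024,-1,2,40,1],[0,0,-0.024,-1,2,80,1],[0,0,-0.024,-1,2,120,1],[0,0,-0.024,-1,2,150,1],[0,0,-0.024,-1,2,165,1],[0,0,-0.024,-1,2,171,1],[0,0,-0.024,-1,2,171,1],[0,0,-0.024,-1,2,171,1]])

```text
time: 11.93
ee_pos: [0.5245, -0.3342, 0.0269]
eef_rot: [1.0, 0.013, 0.001, 0.0]
ft_force: [0.3, 0.1, 0.9]
width: 0.0868
grip_force: 0.0
```

Request:
apply_moves(steps=[[0,0,0,0,-1,1,-1],[0,0,0,0,-1,1,-1],[0,0,0,0,-1,1,-1],[0,0,0,0,-1,1,-1],[0,0,0,0,-1,1,-1],[0,0,0,0,-1,1,-1],[0,0,0,0,-1,1,-1],[0,0,0,0,-1,1,-1],[0,0,0,0,-1,1,-1],[0,0,0,0,-1,1,-1],[0,0,0,0,-1,1,-1],[0,0,0,0,-1,1,-1],[0,0,0,0,-1,1,-1],[0,0,0,0,-1,1,-1],[0,0,0,0,-1,1,-1],[0,0,0,0,-1,1,-1]], force=40)

```text
time: 13.27
ee_pos: [0.5232, -0.3334, 0.0245]
eef_rot: [1.0, 0.012, 0.0, -0.0]
ft_force: [0.5, -0.6, 0.0]
width: 0.0177
grip_force: 40.0
```

Request:
apply_moves(steps=[[0,0,0,0,0,-25,-1],[0,0,0,0,0,-65,-1],[0,0,0,0,0,-105,-1],[0,0,0,0,0,-145,-1],[0,0,0,0,0,-175,-1],[0,0,0,0,0,-175,-1],[0,0,0,0,0,-175,-1]])

```text
time: 13.85
ee_pos: [0.5239, -0.334, 0.2012]
eef_rot: [1.0, 0.012, 0.002, 0.001]
ft_force: [0.4, 0.9, -1.8]
width: 0.0175
grip_force: 40.0
```

```bash
python3 - <<'E'
from h import *
s=r.read_state(); print(s["ee_pos"],s["width"],s["time"]); goal([.5603,.0187,.2],8.4)
E
```

```text
[ 0.52390576 -0.33401711  0.20121395] 0.017466596156337586 13.85
rotvec [ 0.002 -0.003 -0.123] shift [  44.7 -351.8    0.8] rows 9.0
```

Request:
apply_moves(steps=[[0,0,-0.123,45,-352,0,-1],[0,0,-0.123,45,-352,0,-1],[0,0,-0.123,45,-352,0,-1],[0,0,-0.123,45,-352,0,-1],[0,0,-0.123,45,-352,0,-1],[0,0,-0.123,45,-352,0,-1],[0,0,-0.123,45,-352,0,-1],[0,0,-0.123,45,-352,0,-1],[0,0,-0.123,45,-352,0,-1],[0,0,-0.123,45,-352,0,-1],[0,0,-0.123,45,-352,0,-1],[0,0,-0.123,45,-352,0,-1],[0,0,-0.123,45,-352,0,-1],[0,0,-0.123,45,-352,0,-1]])

```text
time: 15.02
ee_pos: [0.5596, 0.0179, 0.1991]
eef_rot: [0.997, 0.072, -0.0, 0.0]
ft_force: [-0.7, -0.3, -1.2]
width: 0.0178
grip_force: 40.0
```

```bash
python3 - <<'E'
from h import *
def circ(W):
    A=np.c_[2*W,np.ones(len(W))]; s=np.linalg.lstsq(A,(W**2).sum(1),rcond=None)[0]; return s[0],s[1],np.sqrt(s[2]+s[0]**2+s[1]**2)
def cnt(m): return max(cv2.findContours(m.astype(np.uint8),cv2.RETR_EXTERNAL,cv2.CHAIN_APPROX_NONE)[0],key=cv2.contourArea)[:,0]
p0=r.read_state(); p=p0["ee_pos"]; T=R.from_quat(p0["eef_rot"]); print(p,T.as_quat())
for n in("wrist","scene","side"):
    c=grab(n,n+"4"); Pm=cloud(c); Z=Pm[...,2]; h=p[2]-.0245+.021
    D=np.hypot(Pm[...,0]-p[0],Pm[...,1]-p[1]); m=(D<.06)&(abs(Z-h+.002)<.007)
    print(n,m.sum(),np.median(Z[m]).round(4),h.round(4))
    if m.sum()<50: continue
    W=Pm[m][:,:2]; e=cv2.convexHull(W.astype(np.float32))[:,0]; 
    # keep hull points near the rim
    rr=np.hypot(*(e-p[:2]).T); e=e[abs(rr-.0475)<.004]; cc=circ(e.astype(float)); print("  flange",len(e),np.round(cc,4),"tool",(T.inv().apply([cc[0]-p[0],cc[1]-p[1],0])*1000).round(1))
    hsv=cv2.cvtColor(c["pixels"],cv2.COLOR_RGB2HSV); w=((hsv[...,2]>190)&(hsv[...,1]<40)&m).astype(np.uint8); k,l,st,ce=cv2.connectedComponentsWithStats(w)
    for i in range(1,k):
        if st[i,4]>3:
            q=ray(c,*ce[i],h)[:2]; print("  ptr",ce[i].round(0),st[i,4],q.round(4),np.degrees(np.arctan2(q[1]-cc[1],q[0]-cc[0])).round(1))
s=r.read_state(); goal([.5603,.0187,.13],8.4)
E
```

```text
[0.55961861 0.01788199 0.19907476] [ 9.97393797e-01  7.21486060e-02 -3.68849551e-04  2.36393903e-04]
wrist 9987 0.1945 0.1956
  flange 50 [0.5608 0.0174 0.0475] tool [ 1.1  0.7 -0. ]
  ptr [281. 190.] 291 [0.6005 0.0232] 8.3
scene 479 0.1971 0.1956
  flange 25 [0.5599 0.0168 0.0472] tool [0.2 1.1 0. ]
  ptr [313. 178.] 14 [0.5969 0.0264] 14.5
side 429 0.1953 0.1956
  flange 22 [0.5602 0.0194 0.0472] tool [ 0.8 -1.5 -0. ]
rotvec [ 0.     0.    -0.001] shift [ 0.5  0.  69.5] rows 2.0
```

View pics/wrist4.png

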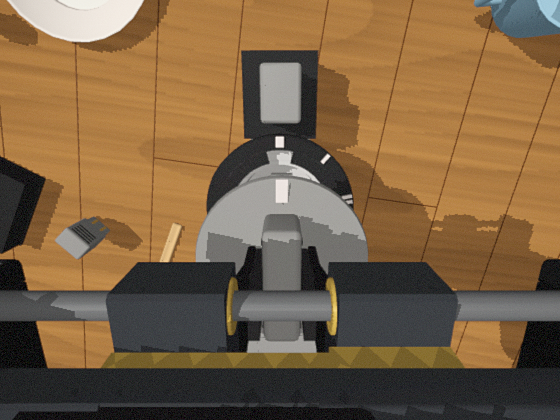

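The wrist view shows the lid held level, its pointer at (281,190) in line with the broad rib at (280,142). I'll lower it straight down.

Request:
apply_moves(steps=[[0,0,0,0,0,35,-1],[0,0,0,0,0,60,-1],[0,0,0,0,0,70,-1],[0,0,0,0,0,74,-1],[0,0,0,0,0,74,-1],[0,0,0,0,0,74,-1],[0,0,0,0,0,74,-1]])

```text
time: 15.75
ee_pos: [0.5609, 0.0195, 0.1272]
eef_rot: [0.997, 0.073, 0.001, -0.0]
ft_force: [0.4, 0.9, -1.5]
width: 0.0178
grip_force: 40.0
```

```bash
python3 - <<'E'
from h import *
s=r.read_state(); print(s["ee_pos"],s["ft_force"]);goal([.5597,.0187,.105],8.4)
E
```

```text
[0.56087126 0.01951311 0.12718923] [ 0.36852913  0.91640697 -1.48174991]
rotvec [ 0.    -0.003  0.   ] shift [-1.3  0.6 22.2] rows 1.0
```

Request:
apply_moves(steps=[[0,0,0,-0.7,0.3,3,-1],[0,0,0,-0.7,0.3,6,-1],[0,0,0,-0.7,0.3,9,-1],[0,0,0,-0.7,0.3,12,-1],[0,0,0,-0.7,0.3,14,-1],[0,0,0,-0.7,0.3,14,-1]])

```text
time: 16.25
ee_pos: [0.5588, 0.0191, 0.1109]
eef_rot: [0.997, 0.073, -0.0, 0.0]
ft_force: [-0.1, -0.1, -1.7]
width: 0.0176
grip_force: 40.0
```

Lugs are about 8.5 mm below the collar's top with no force, so they're through the notches. I'll keep going down to the floor.

Request:
apply_moves(steps=[[0,0,0,0,0,2,-1],[0,0,0,0,0,4,-1],[0,0,0,0,0,6,-1],[0,0,0,0,0,7,-1],[0,0,0,0,0,7,-1],[0,0,0,0,0,7,-1]])

```text
time: 16.75
ee_pos: [0.5593, 0.0191, 0.1055]
eef_rot: [0.997, 0.073, 0.0, -0.0]
ft_force: [-3.8, -0.4, 7.7]
width: 0.0178
grip_force: 40.0
```

Request:
apply_moves(steps=[[0,0,0.05,0,0,0,-1],[0,0,0.1,0,0,0,-1],[0,0,0.15,0,0,0,-1],[0,0,0.2,0,0,0,-1],[0,0,0.25,0,0,0,-1],[0,0,0.3,0,0,0,-1],[0,0,0.35,0,0,0,-1],[0,0,0.35,0,0,0,-1],[0,0,0.35,0,0,0,-1]])

```text
time: 17.5
ee_pos: [0.5599, 0.0191, 0.1055]
eef_rot: [0.995, -0.102, 0.001, -0.0]
ft_force: [-1.4, 0.1, 6.0]
width: 0.0176
grip_force: 40.0
```

```bash
python3 - <<'E'
from h import *
s=r.read_state(); print(s["ee_pos"],s["ft_force"],s["torque"],s["joint_positions"]);goal([.5595,.0188,.1053],8.4-40.1)
E
```

```text
[0.55988269 0.0190992  0.10548605] [-1.40656114  0.13389792  5.98230452] [ 0.0106286   0.32709591 -0.04690287] [-0.22911503  0.28303423  0.13192872  1.78470428 -0.04161931  1.0748561
 -1.8569256 ]
rotvec [-0.001 -0.002  0.35 ] shift [-0.3  0.4  0.2] rows 3.0
```

Request:
apply_moves(steps=[[0,0,0.05,0,0,0,-1],[0,0,0.1,0,0,0,-1],[0,0,0.15,0,0,0,-1],[0,0,0.2,0,0,0,-1],[0,0,0.25,0,0,0,-1],[0,0,0.3,0,0,0,-1],[0,0,0.35,0,0,0,-1],[0,0,0.35,0,0,0,-1],[0,0,0.35,0,0,0,-1],[0,0,0.35,0,0,0,-1],[0,0,0.35,0,0,0,-1],[0,0,0.35,0,0,0,-1]])

```text
time: 18.5
ee_pos: [0.5598, 0.0188, 0.1055]
eef_rot: [0.962, -0.273, 0.001, -0.0]
ft_force: [-1.2, -1.6, 6.4]
width: 0.0179
grip_force: 40.0
```

```bash
python3 - <<'E'
from h import *
s=r.read_state(); p=s["ee_pos"]; print(p,s["ft_force"],s["torque"],s["joint_positions"][6],s["time"]);goal([.5595,.0188,.1053],8.4-40.1)
for n in("wrist","scene","side"):
    c=grab(n,n+"5"); Pm=cloud(c); Z=Pm[...,2]
    D=np.hypot(Pm[...,0]-.56,Pm[...,1]-.0187); m=(D<.05)&(Z>.096)&(Z<.108)
    print(n,m.sum(),"flange z",np.median(Z[m]).round(4))
    hsv=cv2.cvtColor(c["pixels"],cv2.COLOR_RGB2HSV); w=((hsv[...,2]>170)&(hsv[...,1]<45)&(D<.0485)&(D>.03)&(Z>.09)).astype(np.uint8); k,l,st,ce=cv2.connectedComponentsWithStats(w)
    for i in range(1,k):
        if st[i,4]>3: q=ray(c,*ce[i],.102)[:2]; print("  ptr",ce[i].round(0),st[i,4],q.round(4),np.degrees(np.arctan2(q[1]-.0187,q[0]-.5603)).round(1))
E
```

```text
[0.55976644 0.01882005 0.10545135] [-1.15466784 -1.60570565  6.37081917] [-0.17307175  0.50993504 -0.04113942] -2.1945358453510613 18.5
rotvec [-0.001 -0.001 -0.   ] shift [-0.2  0.2  0.2] rows 1.0
wrist 10028 flange z 0.1009
  ptr [282. 191.] 286 [ 0.5949 -0.0029] -32.0
  ptr [204. 245.] 488 [0.5914 0.0481] 43.4
  ptr [262. 331.] 11 [0.5299 0.0507] 133.6
  ptr [301. 331.] 9 [0.5179 0.0312] 163.6
scene 599 flange z 0.1032
  ptr [298.  40.] 555 [-0.0417  0.5669] 137.7
  ptr [321.  33.] 160 [-0.0239  0.6747] 131.7
  ptr [316. 100.] 16 [0.2873 0.3441] 130.0
  ptr [313. 194.] 38 [0.5772 0.0559] 65.5
  ptr [286. 190.] 23 [0.5204 0.0115] -169.8
  ptr [301. 208.] 6 [ 0.5924 -0.0008] -31.3
side 522 flange z 0.1013
  ptr [285.  75.] 63 [ 1.0039 -0.5766] -53.3
  ptr [269.  79.] 38 [ 1.0342 -0.5175] -48.5
  ptr [277.  85.] 105 [ 0.9802 -0.4998] -51.0
  ptr [254.  92.] 36 [ 1.0141 -0.4137] -43.6
  ptr [264. 162.] 132 [ 0.7348 -0.1446] -43.1
  ptr [279. 231.] 12 [0.527  0.0391] 148.5
```

View pics/wrist5.png

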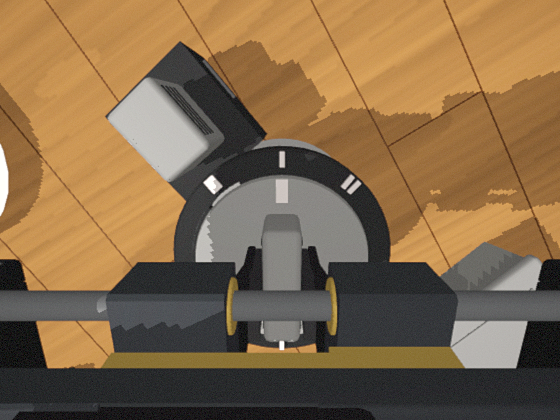

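The wrist view shows the lid's pointer at (282,191) right on the single thin pulse rib at (282,159), with the lock pair still well clockwise at (351,184). The flange sits at the seated height and the battery is untouched. I'll hold briefly, then hand in.

Request:
apply_moves(steps=[[0,0,0,0,0,0,-1],[0,0,0,0,0,0,-1],[0,0,0,0,0,0,-1],[0,0,0,0,0,0,-1],[0,0,0,0,0,0,-1],[0,0,0,0,0,0,-1]])

```text
time: 19.15
ee_pos: [0.5598, 0.0188, 0.1055]
eef_rot: [0.962, -0.273, 0.001, -0.0]
ft_force: [-1.7, -1.1, 6.2]
width: 0.0176
grip_force: 40.0
```

```bash
python3 -c "
from bench import r
s=r.read_state(); print(s['ee_pos'],s['ft_force'],s['grip_force'],abs(s['joint_vel']).max()); print(r.close_job())"
```

```text
[0.55977588 0.01881244 0.10547794] [-1.73023258 -1.12720469  6.15441739] 40.00093683600426 0.0015056391987937753
the job is handed in; nothing more can be done
None
```

The job is handed in (no verdict came back): by my last measurements the battery is fully home in the socket, and the lid is seated, turned about 40° to the pulse mark and still gripped at 40 N, at 19 s of the 72 s limit.

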